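# Slide scrap plywood under a pot stand before drilling

## Robot

A 6-joint arm with a two-finger parallel gripper is mounted at the origin on the work surface. World frame = base frame: x ahead of the robot, y to its left, z up, the work surface at z = 0. Lengths are in mm, angles in rad, forces in N, time in s.
With the tool pointing down it reaches from about 275 to 1000 mm from the base axis. Payload 8.4 kg.
Tool frame: the origin (TCP) lies on the centre line of the jaws, within the pads' length; the fingertips stand 17 mm ahead of it and the grasp point (between the pads) lies 2 mm behind it (r.tcp_to_tips is the z of the fingertips in the tool frame, in mm); z points along the fingers, y is the direction in which the jaws open and shut (so a half turn about z gives the same grasp; the last joint's range is limited). The gripper opens to 85 mm and grips with 20 to 120 N. Pads are 22 mm wide; open, the fingers measure 114 mm over their backs; the gripper's body (76 mm by 85 mm) begins 54 mm behind the grasp point. The pads swing forward as they close: fully open they stand 13 mm farther back than shut.
Start: joints at [1.319, 0.353, 1.633, -0, 1.155, -0.002], TCP at [154.505, 605.604, 248.281] pointing down, gripper open.
Joint ranges: [-2.63, 2.63], [-0.92, 2.1], [0.06, 2.66], [-1.3, 4.44], [0, 2.69], [-3.02, 3.02]. Speed limits (rad/s): [2.22, 2.22, 2.79, 3.14, 3.14, 3.14].

## Interface

Orientations are given as [roll, pitch, yaw] about the fixed x, y, z axes, in that order (R = Rz(yaw) Ry(pitch) Rx(roll)).
In Python, from rig import r, cams, job gives the robot as it stands.
- The arm moves only by the tool drive_tool, never from a script. Its argument "deltas" is a list of rows, each a list of 4 numbers: the shift along the tool's x, y, z in cm, then the turn about the tool's z in rad. In form: [[x, y, z, roll], ...]. A call has 1 to 12 rows; each row shifts and turns the commanded pose from where the row before left it, along the tool's axes as they then stand; what a row does not reach is not made up. A row lasts 1/12 s, in which the tool goes at most 41.7 mm and 7.16 degrees, less where a joint would pass 70% of its speed; a pose out of reach is approached as far as the arm can. A call with a gripper value outside its range is refused whole. "jaw" is the closure, from 0 (fully open) to 1 (shut), set as the call begins (left out, the last holds). The fingers move at their own pace and stop on an object; "force" is the grip in N (left out, the last holds). Time passes only in rows, so rows that do not move let the fingers close. It gives the time, the measured TCP pose, the force and the opening at its end, in the units of the state.
- r.sense(): the state, without advancing time (a new reading comes with each control period).
- cams.grab_frame(name): name is "scene" or "top"; returns (picture, depth): 480x640x3 uint8, red, green, blue; 480x640 float32, mm along the optical axis (not along the pixel's ray), 0 where there is no reading.
- cams.camera_params(name): a dict with "fx", "fy", "cx", "cy" (pixels), "R" (3x3) and "t" (3): a world point X has camera coordinates R X + t. Camera axes: x right, y down, z forward; pixel columns grow to the right and rows downward; lengths in mm; the calibration is good to about 2 mm. A picture is of the moment at which its call begins. camera_params takes no time and is no camera call.
- job.sign_off(): hands the job in, once; it reports no verdict.
The state is a dict: "clock": time; "qpos": joint angles; "qvel": joint speeds; "joint_efforts": joint torques, N m; "eef_pos": TCP position; "tcp_rot": TCP orientation; "contact_force": force on the tool from outside, world axes, zero at the start; "wrist_torque": the same for the moment, N m; "opening": opening from 0.0 (shut) to 1.0 (fully open).
Only numpy, scipy, OpenCV 4.12 (cv2) and the standard library are available. Lean on these libraries where they do the work, as an engineer would, in place of code of your own. Each camera call takes 0.05 s, during which the arm holds its last target. There are 200 camera calls.

## Task

The low pot stand on the worktop is about to be drilled through at its two pencilled crosses, so put the piece of scrap plywood underneath to take the drill: push it flat along the worktop with the fingertips, under the stand's top board, until both crosses lie well over it and a clear strip of it shows on both long sides of the board. Do not lift or tip the scrap, do not shift the stand, leave everything else where it is, and finish with the hand clear.

Things in the scene. Friction and masses are not known exactly. Their poses are not given: they have to be found in the camera images.
- stand: Low flower-pot stand standing loose on the worktop, 0.5 to 1.1 kg: a pale pine top board 250 (its x) x 95 (its y) x 18 mm screwed on two runners, each 30 (x) x 95 (y) x 20 mm, one under each end. The open passage between the runners is 190 mm wide, 20 mm high and runs right through along the stand's y axis. Overall height 38 mm. Origin: centre of the footprint, on the worktop; z up.
- scrap: Loose flat piece of brown plywood, 100 (its x) x 140 (its y) x 16 mm, 0.1 to 0.21 kg, with a few old drill holes, lying flat in front of the passage on the stand's -y side, somewhat crooked and off centre; its own y axis points roughly along the stand's y. It goes under the board with 4 mm of headroom. Origin: centre of its underside; z up.
- cross_a (a point): Pencilled cross on top of the stand's board, 28 mm from the middle towards the stand's -x end, midway across the board, 38 mm above the worktop. Each cross is 24 mm across.
- cross_b (a point): The other pencilled cross, 28 mm from the middle towards the stand's +x end, midway across the board.
- scrap_front (a point): Middle of the scrap's leading edge (its +y edge, 70 mm from its centre, the one nearer the stand), at half its thickness.
- scrap_back (a point): Middle of the scrap's trailing edge (its -y edge, 70 mm from its centre), at half its thickness.
- stand_end_a (a point): Middle of the -x end face of the stand's board, 29 mm above the worktop.
- stand_end_b (a point): Middle of the +x end face of the stand's board, 29 mm above the worktop.
- pencil: Flat red carpenter's pencil 168 x 13 x 8 mm lying loose on top of the stand's board, along it, near its +y edge; leave it there. Origin: centre of its underside.
- mallet: Mallet with orange rubber head (diameter 60, 105 mm long) and wooden handle, 338 mm long overall, 60 mm high, lying on the worktop on the left; bystander. Origin on the worktop near the middle of its length; x runs from handle to head.
- spanner: Steel adjustable spanner 230 mm long, 14 mm thick, lying on the right; bystander. Origin near the middle of its length, x towards its jaws.
- square: Try square, dark wooden stock 115 mm and steel blade 150 mm, 18 mm high, lying at the near right; bystander. Origin: centre of the stock's underside; the blade points along its x.
- jar: Closed brass-coloured jar with an aluminium lid, diameter 68, 85 mm high, standing beyond or to the left of the stand; bystander. Origin: centre of its underside.
- pot: Empty terracotta flower pot, diameter 122 at the rim, 105 mm high, standing beyond or to the left of the stand; bystander. Origin: centre of its underside.
- tape: Yellow and black tape measure, 72 x 38 x 68 mm high, standing beyond or to the left of the stand; bystander. Origin: centre of its underside.
Mind the look-alikes: they are no part of the job. Several things look just like the scrap: the one meant starts farthest to the robot's left.

How it is judged:
By the outcome, as a careful person would: the job done as asked, in the order asked, and still so for the second after the job is handed in, with the robot touching nothing.
It also fails if it takes over 58 s, if anything falls off the work surface, if the arm or the gripper's body presses on something with over 40 N, if the wrist force passes 120 N, or if a joint passes its speed limit or range.

## Working session

There is one attempt and no reset: what is moved stays moved. The work goes in short steps, Python scripts to look and compute and a tool call to move; the robot and the scene stay as the last step left them, time stands still between calls to the robot, and variables do not carry over. Pictures are saved under pics/ and viewed, about 8 in all and at most 12, crops included, and the job is handed in when it is done.

Besides the shell and the picture viewer there is one more tool, called by a JSON object that holds its "name" and its "arguments". drive_tool: Moves the arm, as the interface text tells. Its arguments: {"type":"object","properties":{"deltas":{"type":"array"},"jaw":{"type":"number"},"force":{"type":"number"}},"required":["deltas"]}

```bash
mkdir -p pics; ls; python3 - <<'E'
from rig import r,cams,job
import cv2,numpy as np
for n in("scene","top"):
    p,d=cams.grab_frame(n); cv2.imwrite(f"pics/{n}0.png",p[:,:,::-1]); np.save(f"pics/{n}0.npy",d)
    c=cams.camera_params(n); print(n,{k:np.round(v,3).tolist() for k,v in c.items()})
s=r.sense();print({k:np.round(v,3).tolist() for k,v in s.items()},r.tcp_to_tips)
E
```

```text
pics
scene {'fx': 482.366, 'fy': 482.366, 'cx': 322.353, 'cy': 246.602, 'R': [[0.882, 0.471, -0.019], [0.369, -0.715, -0.594], [-0.293, 0.517, -0.804]], 't': [-471.183, -166.652, 1602.195]}
top {'fx': 459.383, 'fy': 459.383, 'cx': 315.959, 'cy': 237.845, 'R': [[-0.059, -0.998, -0.0], [-0.977, 0.058, -0.205], [0.205, -0.012, -0.979]], 't': [33.594, 549.618, 1017.737]}
{'clock': 0.1, 'qpos': [1.319, 0.354, 1.634, 0.0, 1.155, -0.002], 'qvel': [-0.001, -0.002, -0.001, 0.002, 0.002, -0.0], 'joint_efforts': [-0.001, -60.636, -34.282, -0.0, 0.004, 0.0], 'eef_pos': [154.404, 605.181, 247.616], 'tcp_rot': [-3.14, -0.0, 2.892], 'contact_force': [0.184, -0.727, 0.435], 'wrist_torque': [-0.028, -0.018, 0.017], 'opening': 0.998} 17.0
```

View pics/top0.png

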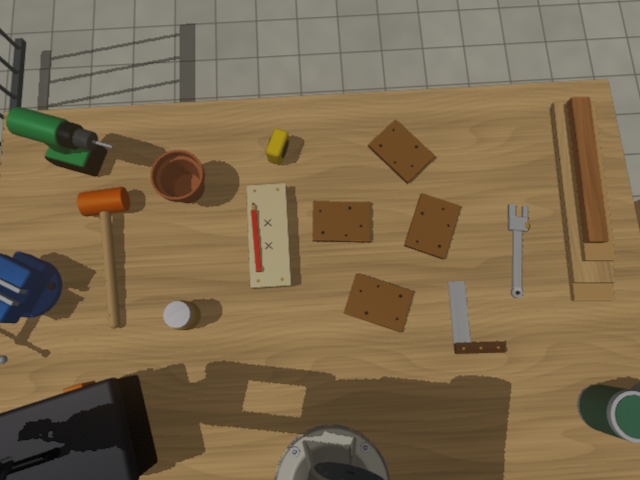

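View pics/scene0.png

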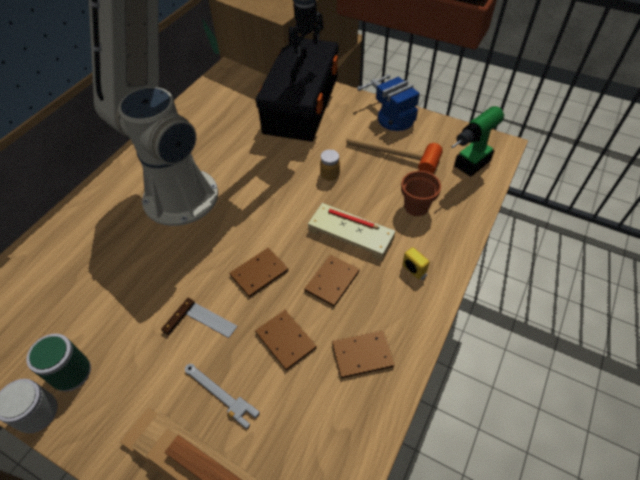

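The top view shows the stand at about (269,235), with crosses at (268,223) and (268,246). Four brown boards could be the scrap: (342,222), (401,151), (432,226) and (379,302). The robot's left is image left, so the scrap is the one at (342,222). I'll measure it and check it in a crop.

```bash
cat > h.py <<'E'
import cv2,numpy as np
from rig import r,cams,job
def ray(n,uv,z):
    c=cams.camera_params(n);R=np.array(c["R"]);t=np.array(c["t"])
    uv=np.atleast_2d(uv).astype(float)
    d=np.c_[(uv[:,0]-c["cx"])/c["fx"],(uv[:,1]-c["cy"])/c["fy"],np.ones(len(uv))]@R
    o=-R.T@t
    return o+d*((z-o[2])/d[:,2])[:,None]
def proj(n,X):
    c=cams.camera_params(n);q=np.atleast_2d(X)@np.array(c["R"]).T+np.array(c["t"])
    return np.c_[q[:,0]/q[:,2]*c["fx"]+c["cx"],q[:,1]/q[:,2]*c["fy"]+c["cy"]]
def masks(p):
    h=cv2.cvtColor(p,cv2.COLOR_RGB2HSV); H,S,V=[h[...,i].astype(int) for i in range(3)]
    return h,H,S,V
def rects(n,m,z,amin=500):
    for c in cv2.findContours(m.astype(np.uint8),cv2.RETR_EXTERNAL,cv2.CHAIN_APPROX_NONE)[0]:
        if cv2.contourArea(c)<amin: continue
        X=ray(n,c[:,0],z)[:,:2].astype(np.float32)
        (cx,cy),(w,hh),a=cv2.minAreaRect(X)
        if w<hh: w,hh,a=hh,w,a+90
        yield c[:,0].mean(0).round(),(round(cx,1),round(cy,1)),(round(w,1),round(hh,1)),round((a+90)%180-90,2)
E
python3 - <<'E'
from h import *
for n in("top","scene"):
    p=cv2.imread(f"pics/{n}0.png")[:,:,::-1]; h,H,S,V=masks(p)
    pts=[(342,210),(268,200),(330,290)] if n=="top" else [(330,285),(350,240),(300,330)]
    print([h[b,a].tolist() for a,b in pts])
    for nm,m,z in(("brown",(H<16)&(S>120)&(V>60)&(V<160),16),("pale",(S<110)&(V>150)&(H>12)&(H<40),38)):
        m=cv2.morphologyEx(m.astype(np.uint8),cv2.MORPH_CLOSE,np.ones((3,3)))
        for x in rects(n,m,z): print(n,nm,*x)
p=cv2.imread("pics/top0.png")[150:330,220:480]
cv2.imwrite("pics/crop.png",cv2.resize(p,None,fx=3,fy=3,interpolation=cv2.INTER_CUBIC))
E
```

```text
[[15, 167, 107], [21, 75, 163], [18, 116, 145]]
top brown [378. 302.] (396.4, -136.7) (138.8, 99.5) 68.66
top brown [341. 221.] (597.1, -62.9) (137.8, 100.0) 85.25
top brown [432. 226.] (573.5, -284.1) (141.2, 99.3) -23.47
top brown [103. 201.] (682.7, 520.8) (131.8, 66.2) -84.54
top brown [178. 177.] (739.8, 337.8) (139.5, 137.7) -3.4
top brown [401. 151.] (771.7, -227.8) (140.0, 103.7) 40.19
top brown [587. 171.] (700.4, -687.5) (384.1, 62.7) -3.46
top pale [268. 235.] (572.1, 116.4) (248.1, 94.0) 0.41
[[14, 151, 132], [29, 53, 149], [14, 151, 125]]
scene brown [177. 464.] (527.8, -642.9) (255.9, 96.8) 27.88
scene brown [362. 356.] (773.6, -232.9) (149.4, 116.7) 40.7
scene brown [285. 341.] (577.3, -289.6) (150.1, 112.9) -22.43
scene brown [331. 282.] (600.9, -70.6) (156.1, 108.6) 85.79
scene brown [258. 273.] (399.7, -139.7) (149.2, 115.1) 69.56
scene brown [190. 238.] (156.8, -130.9) (194.3, 124.8) 47.45
scene brown [418. 190.] (691.1, 398.8) (407.4, 136.9) -73.96
scene pale [508. 418.] (1145.4, -228.7) (99.6, 99.3) 89.42
scene pale [ 14. 398.] (85.6, -731.5) (83.6, 75.3) -40.07
scene pale [485. 382.] (1091.0, -191.5) (389.0, 234.5) -84.03
scene pale [595. 293.] (1263.2, 210.8) (102.8, 50.5) -81.49
scene pale [567. 265.] (1183.5, 267.5) (208.0, 48.7) -82.39
scene pale [544. 274.] (1126.4, 209.9) (326.6, 54.3) -81.38
scene pale [519. 272.] (1058.4, 204.8) (342.2, 55.8) -81.21
scene pale [495. 260.] (989.0, 202.9) (341.4, 60.3) -80.77
scene pale [351. 227.] (569.5, 117.5) (253.1, 99.6) 0.52
scene pale [544. 175.] (1037.2, 599.4) (191.2, 57.9) 86.35
```

View pics/crop.png

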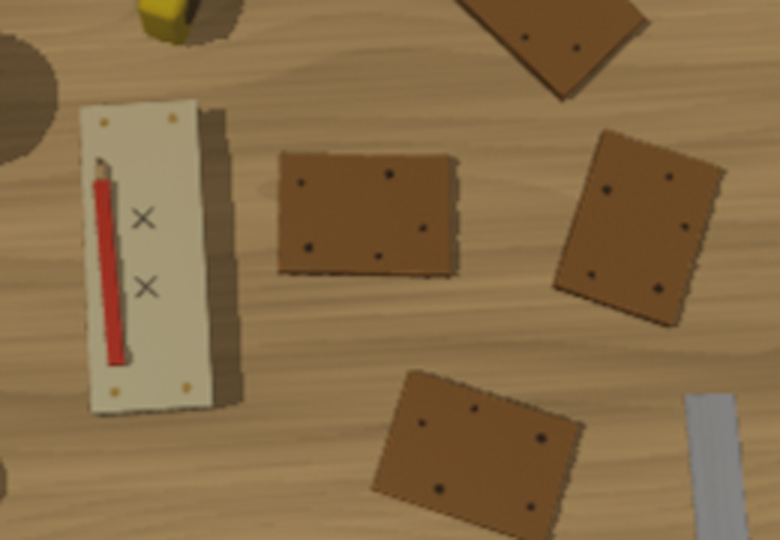

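The crop confirms the choice: the scrap is the board beside the stand, at (342,222) in the full picture, and it measures 138 x 100. It sits at (597,-63) with its axis at 85.25°. The stand is at (572,116) with yaw 0.4°. I'll turn the tool first, then carry it over behind the trailing edge.

{"name": "drive_tool", "arguments": {"deltas": [[0, 0, 0, 0.117], [0, 0, 0, 0.117], [0, 0, 0, 0.117], [0, 0, 0, 0.117], [0, 0, 0, 0.117], [0, 0, 0, 0.117], [0, 0, 0, 0.117], [0, 0, 0, 0.117], [0, 0, 0, 0.117], [0, 0, 0, 0.117], [0, 0, 0, 0.117], [0, 0, 0, 0.117]], "jaw": 0.3}}

```text
clock: 1.1
eef_pos: [154.4, 605.3, 247.8]
tcp_rot: [-3.141, 0.001, 1.482]
contact_force: [0.4, 0.3, -0.7]
opening: 0.697
```

{"name": "drive_tool", "arguments": {"deltas": [[-3.05, 2.07, 0, 0], [-3.05, 2.07, 0, 0], [-3.05, 2.07, 0, 0], [-3.05, 2.07, 0, 0], [-3.05, 2.07, 0, 0], [-3.05, 2.07, 0, 0], [-3.05, 2.07, 0, 0], [-3.05, 2.07, 0, 0], [-3.05, 2.07, 0, 0], [-3.05, 2.07, 0, 0], [-3.05, 2.07, 0, 0], [-3.05, 2.07, 0, 0]]}}

```text
clock: 2.1
eef_pos: [372.0, 218.5, 248.2]
tcp_rot: [-3.142, 0.0, 1.488]
contact_force: [1.0, 0.8, 0.7]
opening: 0.7
```

{"name": "drive_tool", "arguments": {"deltas": [[-3.05, 2.07, 0, 0], [-3.05, 2.07, 0, 0], [-3.05, 2.07, 0, 0], [-3.05, 2.07, 0, 0], [-3.05, 2.07, 0, 0], [-3.05, 2.07, 0, 0], [-3.05, 2.07, 0, 0], [-3.05, 2.07, 0, 0], [-3.05, 2.07, 0, 0], [-3.05, 2.07, 0, 0], [-3.05, 2.07, 0, 0], [-3.05, 2.07, 0, 0]]}}

```text
clock: 3.1
eef_pos: [589.2, -166.9, 247.9]
tcp_rot: [-3.141, -0.0, 1.488]
contact_force: [0.7, 0.1, -0.1]
opening: 0.7
```

{"name": "drive_tool", "arguments": {"deltas": [[0, 0, 2.5, 0], [0, 0, 2.5, 0], [0, 0, 2.5, 0], [0, 0, 2.5, 0], [0, 0, 2.5, 0], [0, 0, 2.5, 0], [0, 0, 2.5, 0], [0, 0, 2.5, 0], [0, 0, 0, 0], [0, 0, 0, 0]]}}

```text
clock: 3.93
eef_pos: [587.7, -164.7, 47.2]
tcp_rot: [-3.138, -0.001, 1.488]
contact_force: [-0.4, -0.5, 0.3]
opening: 0.703
```

```bash
python3 - <<'E'
from h import *
out=[]
p,d=cams.grab_frame("scene"); q=proj("scene",r.sense()["eef_pos"])[0].astype(int); print(q,r.tcp_to_tips,r.sense()["eef_pos"])
out.append(cv2.resize(p[q[1]-60:q[1]+60,q[0]-80:q[0]+80,::-1],None,fx=5,fy=5,interpolation=cv2.INTER_CUBIC))
cv2.imwrite("pics/c2.png",out[0])
E
```

```text
[311 298] 17.0 [ 588.94646743 -165.07128744   48.59663378]
```

View pics/c2.png

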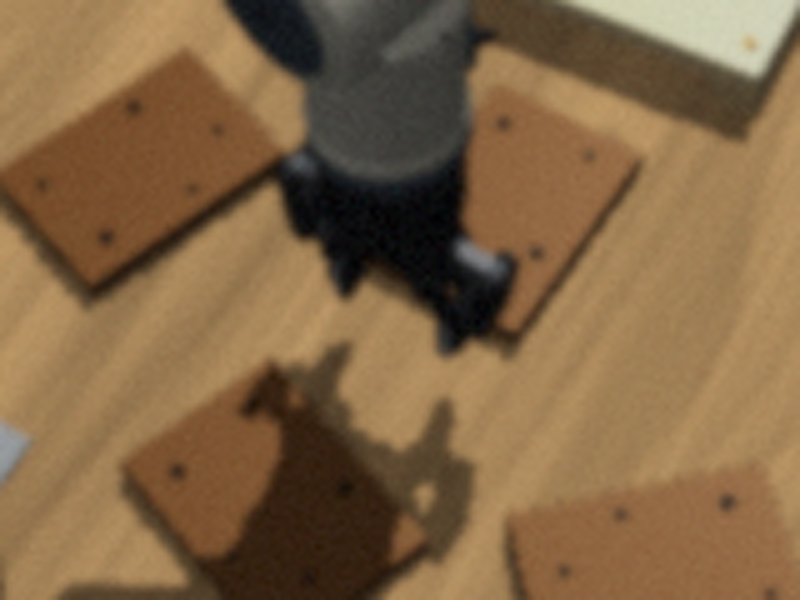

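The scene crop shows both fingertips, at (300,297) and (320,308), just behind the trailing edge and clear of the look-alikes. The tips are about 17–20 mm below the TCP. I'll go down to z ≈ 25.

{"name": "drive_tool", "arguments": {"deltas": [[0, 0, 0.6, 0], [0, 0, 0.6, 0], [0, 0, 0.6, 0], [0, 0, 0.5, 0], [0, 0, 0, 0], [0, 0, 0, 0]]}}

```text
clock: 4.48
eef_pos: [588.7, -165.0, 25.0]
tcp_rot: [-3.141, -0.0, 1.488]
contact_force: [0.1, 0.6, -0.0]
opening: 0.698
```

{"name": "drive_tool", "arguments": {"deltas": [[0.5, 0, 0, 0], [0.5, 0, 0, 0], [0.4, 0, 0, 0], [0.4, 0, 0, 0], [0.4, 0, 0, 0], [0.4, 0, 0, 0], [0.4, 0, 0, 0], [0.4, 0, 0, 0]]}}

```text
clock: 5.15
eef_pos: [591.9, -130.9, 25.4]
tcp_rot: [3.141, 0.0, 1.488]
contact_force: [-0.1, -2.1, 1.0]
opening: 0.697
```

```bash
cat > look.py <<'E'
from h import *
import sys
p,d=cams.grab_frame("top"); cv2.imwrite(f"pics/{sys.argv[1]}.png",p[:,:,::-1])
h,H,S,V=masks(p)
print({k:np.round(v,3).tolist() for k,v in r.sense().items() if k in("clock","eef_pos","tcp_rot","contact_force")})
for nm,m,z in(("brown",(H<17)&(S>120)&(V>40)&(V<160),16),("pale",(S<110)&(V>150)&(H>12)&(H<40),38)):
    m=cv2.morphologyEx(m.astype(np.uint8),cv2.MORPH_CLOSE,np.ones((3,3)))
    for x in rects("top",m,z,150):
        if -350<x[1][1]<250 and 350<x[1][0]<800: print(nm,*x)
E
python3 look.py t1; python3 -c "
import cv2;p=cv2.imread('pics/t1.png')[150:330,220:480];cv2.imwrite('pics/t1c.png',cv2.resize(p,None,fx=3,fy=3))"
```

```text
{'clock': 5.2, 'eef_pos': [591.883, -130.29, 25.374], 'tcp_rot': [3.141, -0.0, 1.488], 'contact_force': [-0.383, 0.349, 0.694]}
brown [452. 214.] (598.1, -332.8) (62.1, 32.3) -24.5
brown [328. 221.] (600.5, -33.5) (102.9, 102.5) 85.07
brown [399. 141.] (780.4, -225.1) (127.1, 98.8) 40.54
pale [264. 210.] (627.3, 115.7) (133.7, 91.4) 0.37
```

View pics/t1c.png

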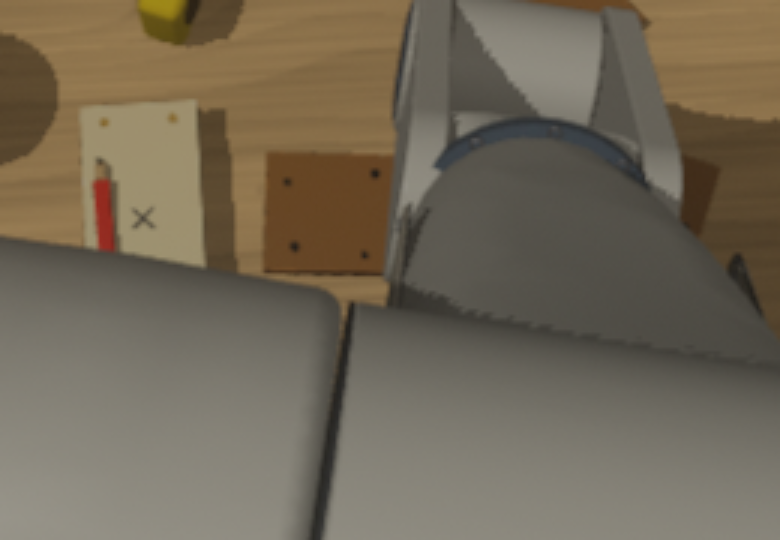

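The view is partly hidden by the arm. The scrap's leading edge, at crop x≈265, has moved about 12 mm and is still square to the fingers. I'll now push while turning left to steer it towards -x.

{"name": "drive_tool", "arguments": {"deltas": [[0.5, -0.03, 0, -0.0175], [0.5, -0.03, 0, -0.0175], [0.5, -0.03, 0, -0.0175], [0.5, -0.03, 0, -0.0175], [0.5, -0.03, 0, -0.0175], [0.5, -0.03, 0, -0.0175], [0.5, -0.03, 0, -0.0175], [0.5, -0.03, 0, -0.0175], [0.5, -0.03, 0, -0.0175], [0.5, -0.03, 0, -0.0175], [0.5, -0.03, 0, -0.0175], [0.5, -0.03, 0, -0.0175]]}}

```text
clock: 6.2
eef_pos: [587.3, -70.9, 25.3]
tcp_rot: [3.142, 0.0, 1.699]
contact_force: [0.2, -1.4, 1.3]
opening: 0.7
```

```bash
python3 look.py t2; python3 -c "
import cv2;p=cv2.imread('pics/t2.png')[150:330,220:480];cv2.imwrite('pics/t2c.png',cv2.resize(p,None,fx=3,fy=3))"
```

```text
{'clock': 6.25, 'eef_pos': [587.029, -70.119, 25.294], 'tcp_rot': [-3.141, -0.0, 1.701], 'contact_force': [0.05, -0.651, 1.3]}
brown [301. 231.] (575.0, 32.1) (111.7, 71.4) -2.68
brown [255. 234.] (578.2, 147.2) (126.1, 14.1) 2.93
brown [436. 223.] (577.0, -284.9) (150.2, 103.8) -23.08
brown [401. 151.] (772.1, -227.8) (143.4, 105.2) 40.07
pale [264. 223.] (596.5, 116.0) (195.5, 92.6) 0.35
```

View pics/t2c.png

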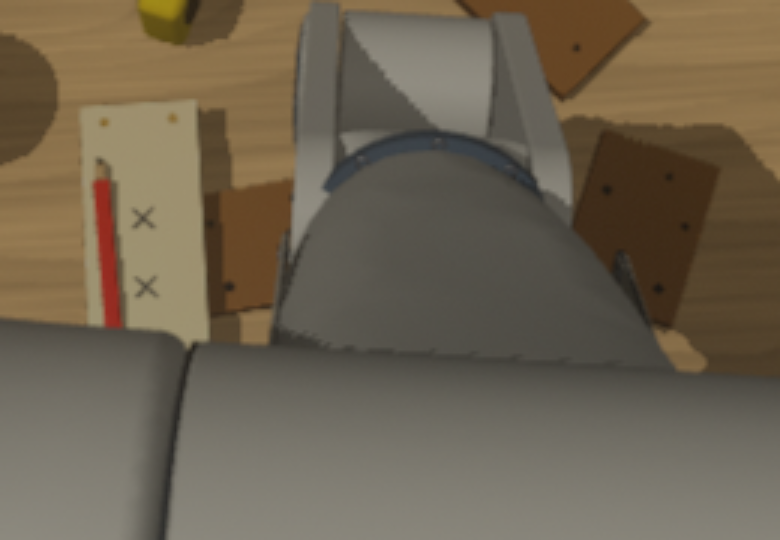

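The crop shows the scrap entering the passage, turned about 8° as planned, with its edges at crop (205,192)–(290,180) and (212,316)–(272,307). It has stayed flush with the fingers. Next comes a straight push, then the turn back.

{"name": "drive_tool", "arguments": {"deltas": [[0.5, -0.015, 0, 0], [0.5, -0.015, 0, 0], [0.5, -0.015, 0, 0], [0.5, -0.015, 0, 0], [0.5, -0.015, 0, 0], [0.5, -0.015, 0, 0], [0.5, -0.015, 0, 0], [0.5, -0.015, 0, 0], [0.5, -0.015, 0, 0], [0.5, -0.015, 0, 0], [0.5, -0.015, 0, 0]]}}

```text
clock: 7.17
eef_pos: [578.6, -16.5, 25.3]
tcp_rot: [-3.142, 0.0, 1.698]
contact_force: [0.2, -1.7, 1.6]
opening: 0.698
```

{"name": "drive_tool", "arguments": {"deltas": [[0.4, -0.015, 0, 0.0123], [0.4, -0.015, 0, 0.0123], [0.4, -0.015, 0, 0.0123], [0.4, -0.015, 0, 0.0123], [0.4, -0.015, 0, 0.0123], [0.4, -0.015, 0, 0.0123], [0.4, -0.015, 0, 0.0123], [0.4, -0.015, 0, 0.0123], [0.4, -0.015, 0, 0.0123], [0.4, -0.015, 0, 0.0123]]}}

```text
clock: 8.0
eef_pos: [574.3, 23.2, 25.3]
tcp_rot: [-3.142, -0.0, 1.574]
contact_force: [0.2, -1.9, 1.9]
opening: 0.7
```

```bash
python3 look.py t3; python3 -c "
import cv2;p=cv2.imread('pics/t3.png')[150:330,180:440];cv2.imwrite('pics/t3c.png',cv2.resize(p,None,fx=3,fy=3))"
```

```text
{'clock': 8.05, 'eef_pos': [574.273, 23.771, 25.258], 'tcp_rot': [-3.141, -0.0, 1.573], 'contact_force': [0.249, 0.027, 1.34]}
brown [255. 232.] (581.2, 147.6) (120.0, 15.2) 1.73
brown [431. 226.] (573.0, -283.2) (145.6, 105.1) -23.0
brown [401. 150.] (771.9, -227.1) (142.6, 105.3) 40.47
pale [252. 213.] (619.7, 147.8) (151.7, 36.6) -1.98
```

View pics/t3c.png

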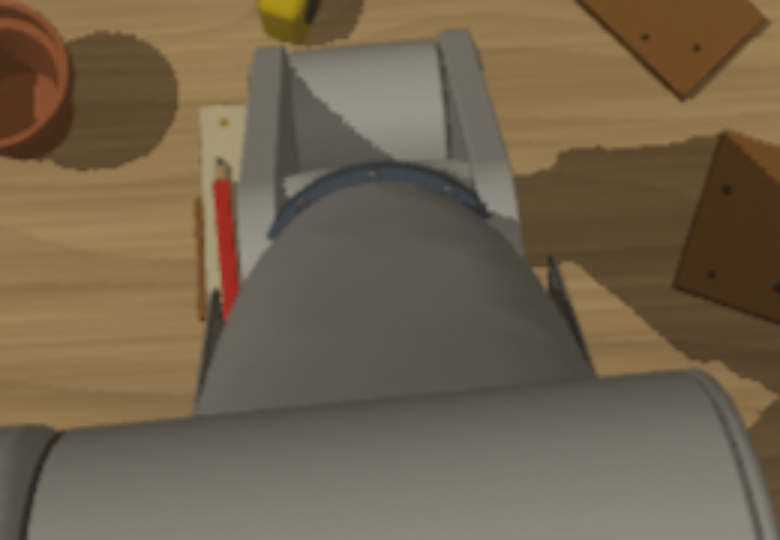

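The far edge of the scrap now shows past the board at crop x≈195–204. I'll push the last 13 mm, back off, lift and look.

{"name": "drive_tool", "arguments": {"deltas": [[0.4, 0, 0, 0], [0.4, 0, 0, 0], [0.3, 0, 0, 0], [0.1, 0, 0, 0], [0, 0, 0, 0], [0, 0, 0, 0]]}}

```text
clock: 8.55
eef_pos: [574.3, 35.0, 25.2]
tcp_rot: [-3.142, -0.0, 1.575]
contact_force: [0.3, 0.2, -0.2]
opening: 0.701
```

{"name": "drive_tool", "arguments": {"deltas": [[-0.5, 0, 0, 0], [-1, 0, 0, 0], [-1.5, 0, 0, 0], [0, 0, -1, 0], [0, 0, -2, 0], [0, 0, -3, 0], [0, 0, -3, 0], [-3, 0, -3, 0], [-3, 0, -3, 0], [-3, 0, -3, 0], [-3, 0, -3, 0], [-3, 0, 0, 0]]}}

```text
clock: 9.55
eef_pos: [577.5, -145.4, 240.2]
tcp_rot: [3.132, 0.002, 1.575]
contact_force: [1.0, -0.4, 0.9]
opening: 0.702
```

{"name": "drive_tool", "arguments": {"deltas": [[-3.5, 0, 0, 0], [-3.5, 0, 0, 0], [-3.5, 0, 0, 0], [-3.5, 0, 0, 0], [-3.5, 0, 0, 0], [-3.5, 0, 0, 0], [-3.5, 0, 0, 0], [-3.5, 0, 0, 0], [0, 0, 0, 0], [0, 0, 0, 0]]}}

```text
clock: 10.38
eef_pos: [575.2, -424.9, 233.1]
tcp_rot: [-3.141, -0.0, 1.572]
contact_force: [-0.7, 1.3, -0.4]
opening: 0.701
```

```bash
python3 look.py t4; python3 - <<'E'
from h import *
a=cv2.imread('pics/t4.png')[150:310,190:350]
p,_=cams.grab_frame("scene"); cv2.imwrite("pics/s4.png",p[:,:,::-1]); b=p[170:290,290:410,::-1]
cv2.imwrite('pics/t4c.png',np.hstack([cv2.resize(x,(400,400),interpolation=cv2.INTER_CUBIC) for x in(a,b)]))
E
```

```text
{'clock': 10.433, 'eef_pos': [575.429, -423.451, 233.079], 'tcp_rot': [-3.141, -0.001, 1.573], 'contact_force': [-0.718, 1.101, 0.69]}
brown [356. 292.] (416.1, -87.4) (102.3, 38.8) -25.97
brown [244. 236.] (574.6, 175.2) (100.8, 17.9) 0.43
brown [293. 233.] (575.1, 55.5) (101.6, 23.2) 1.37
brown [256. 240.] (563.5, 146.4) (155.6, 14.1) 2.87
brown [432. 226.] (573.4, -285.0) (143.4, 103.0) -22.87
brown [401. 151.] (771.2, -227.9) (144.7, 105.5) 40.55
pale [268. 235.] (572.0, 116.0) (247.8, 93.1) 0.29
```

View pics/t4c.png

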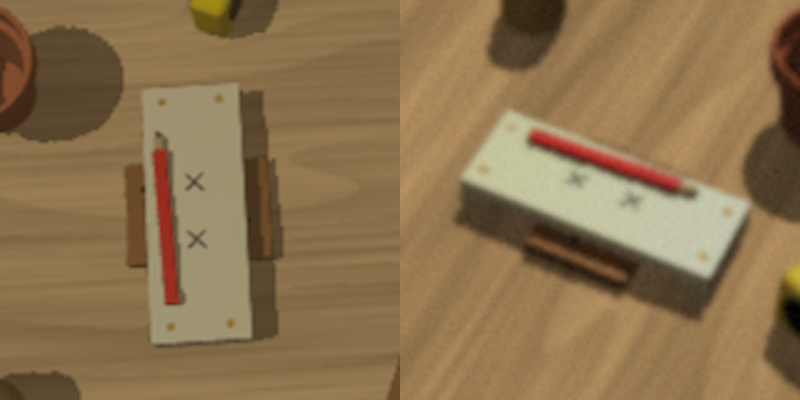

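```bash
python3 -c "
from rig import r,job
print(r.sense()['contact_force']);job.sign_off()"
```

```text
[-0.50877776 -0.45395469 -0.01455205]
the job is handed in; nothing more can be done
```

The scrap is under the stand, and the job is handed in. Of the four look-alikes I used the one farthest to the robot's left. I pushed it flat with two fingertips on its trailing edge, then drew the hand well clear, with about 48 s of the 58 s left.

- **Scrap:** its centre is at about (575, 114) and the stand's is at (572, 116), with the two aligned to within about 1°.
- **Crosses:** both lie about 19–25 mm inside the scrap's side edges.
- **Strips:** about 20 mm of scrap shows on the far long side of the board and 25 mm on the near side.
- **Stand and pencil:** the stand measured within 0.5 mm and about 0.1° of where it started, and the pencil is still on the board.
- **Forces:** contact readings after each move stayed around 2–3 N.

No check failed. One look-alike, the board at (379,302) in the top view, was partly hidden by the arm in the last picture, so its position was not measured again; the fingertips never came near it. I did not measure the other bystanders again either; the hand passed them about 23 cm above the worktop.

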